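Unload the coil test fixture and set it up for its edge check

TASK

Get the coil test fixture ready for its edge check. First switch its supply off by throwing the isolator lever fully over, away from the robot, then slide every wound coil that is there up off its post and put them all in the grey tray, on its floor and not on top of one another. When the posts are bare, lay the steel straightedge flat on the bench, flush along the fixture's long edge on the robot's side and about centred on that edge; leave everything else on the bench alone.

Things in the scene. Friction and masses are not known exactly. Their poses are not given: they have to be found in the camera images.
- fixture: Fixed bare aluminium plate, 160 (x) x 290 (y) x 16 mm high, yawed up to 0.18 rad; origin at the centre of its underside on the bench. Six upright steel posts, 15 mm diameter, stand in two rows of three at x = -10 and +52 mm, y = -95, 0, +95 mm, their tips 72 mm above the bench. The strip of the plate on the robot's side is bare. Its -x face (x = -80 mm, 16 mm high, upright) is the long edge on the robot's side.
- coil_a: Wound coil: copper wire on a white round bobbin, 50 mm outer diameter, 36 mm high, hole about 22 mm through it, about 0.15 kg. Origin at its very centre, z along the hole. At the start it sits on the plate over one of the posts (centre 34 mm above the bench). May be absent: four to six coils are there.
- coil_b: Wound coil: copper wire on a white round bobbin, 50 mm outer diameter, 36 mm high, hole about 22 mm through it, about 0.15 kg. Origin at its very centre, z along the hole. At the start it sits on the plate over one of the posts (centre 34 mm above the bench). May be absent: four to six coils are there.
- coil_c: Wound coil: copper wire on a white round bobbin, 50 mm outer diameter, 36 mm high, hole about 22 mm through it, about 0.15 kg. Origin at its very centre, z along the hole. At the start it sits on the plate over one of the posts (centre 34 mm above the bench). May be absent: four to six coils are there.
- coil_d: Wound coil: copper wire on a white round bobbin, 50 mm outer diameter, 36 mm high, hole about 22 mm through it, about 0.15 kg. Origin at its very centre, z along the hole. At the start it sits on the plate over one of the posts (centre 34 mm above the bench). May be absent: four to six coils are there.
- coil_e: Wound coil: copper wire on a white round bobbin, 50 mm outer diameter, 36 mm high, hole about 22 mm through it, about 0.15 kg. Origin at its very centre, z along the hole. At the start it sits on the plate over one of the posts (centre 34 mm above the bench). May be absent: four to six coils are there.
- coil_f: Wound coil: copper wire on a white round bobbin, 50 mm outer diameter, 36 mm high, hole about 22 mm through it, about 0.15 kg. Origin at its very centre, z along the hole. At the start it sits on the plate over one of the posts (centre 34 mm above the bench). May be absent: four to six coils are there.
- tray: Fixed grey plastic open tray, 235 (x) x 240 (y) x 25 mm high outside, walls and floor 5 mm thick; origin at the centre of its underside on the bench.
- straightedge: Loose steel straightedge: bar 24 (x) x 220 (y) x 10 mm high with upright long sides, and a wooden grip on the middle of its top, 14 (x) x 56 (y) mm, from 10 to 52 mm above the underside; about 0.42 kg. Origin at the centre of its underside; y along its length. Both long sides are alike, so either may lie against the fixture (its origin is then 92 mm from the fixture's y axis).
- isolator_base: Fixed block of the isolator lever, 70 (x) x 50 (y) x 25 mm high, yawed up to 0.25 rad; origin at the centre of its underside. The lever's hinge lies along its y axis, 22 mm above the bench, over the origin.
- isolator_tip (a point): Centre of the black ball (26 mm diameter) at the end of the lever, 70 mm from the hinge; the rod below it is 10 mm thick.
- isolator (a joint): Lever angle, rad: 0 leans 0.5 rad towards the robot (block's -x; supply on), 1.0 leans 0.5 rad away from the robot (block's +x; supply off, its stop). Light friction (about 1 N at the ball); it stays where it is left.
- meter: Handheld meter, 76 x 151 x 36 mm; not part of the job, to be left alone.
- screwdriver: Screwdriver, 170 mm long; not part of the job, to be left alone.
- calculator: Pocket calculator, 140 x 80 x 16 mm; not part of the job, to be left alone.
- spraycan: Spray can, 52 mm diameter, 150 mm high; not part of the job, to be left alone.
- mug: White mug, 80 mm diameter, 90 mm high; not part of the job, to be left alone.
- refbox: Grey reference box with two brass terminals, 70 x 60 x 57 mm; not part of the job, to be left alone.
Things that resemble listed ones, but are neither listed nor needed, are in the scene too. Leave any turquoise look-alike of the isolator_base alone. What is meant by the straightedge is not yellow, and is the smaller of those in its own colour.

How it is judged:
By the outcome, as a careful person would: the job done as asked, in the order asked, and still so for the second after the job is handed in, with the robot touching nothing.
Of coil_a, coil_b, coil_c, coil_d, coil_e, coil_f only 4 to 6 are there at a start; the rules pass over those that are not, and their reading is None.
At some moment in a run one of straightedge may be knocked a few centimetres aside while the robot is not near it.
Once in a run the grip may slacken for a moment while it holds something.
It also fails if it takes over 210 s, if anything falls off the work surface, if the arm or the gripper's body presses on something with over 40 N, if the wrist force passes 120 N, or if a joint passes its speed limit or range.

ROBOT

A 6-joint arm with a two-finger parallel gripper is mounted at the origin on the work surface. World frame = base frame: x ahead of the robot, y to its left, z up, the work surface at z = 0. Lengths are in m, angles in rad, forces in N, time in s.
With the tool pointing down it reaches from about 0.3 to 0.875 m from the base axis. Payload 6.4 kg.
Tool frame: the origin (TCP) lies midway between the tips of the shut fingers; the grasp point (between the pads) lies 19 mm behind it; z points along the fingers, y is the line along which they close (so a half turn about z gives the same grasp; the last joint's range is limited). The gripper opens to 85 mm and grips with 20 to 120 N. Pads are 22 mm wide; open, the fingers measure 114 mm over their backs; the gripper's body (76 mm by 85 mm) begins 54 mm behind the grasp point. The pads swing forward as they close: fully open they stand 13 mm farther back than shut.
Start: joints at [-1.464, 0.181, 1.607, -0, 1.354, -0.206], TCP at [0.177, -0.547, 0.231] pointing down, gripper open.
Joint ranges: [-2.99, 2.99], [-0.89, 2.07], [0.3, 2.58], [-1.14, 4.28], [0, 2.63], [-3.12, 3.12]. Speed limits (rad/s): [2.57, 2.57, 3.01, 3.14, 3.14, 3.14].

INTERFACE

Orientations are given as [roll, pitch, yaw] about the fixed x, y, z axes, in that order (R = Rz(yaw) Ry(pitch) Rx(roll)).
In Python, from rig import bot gives the robot as it stands.
- The arm moves only by the tool apply_moves, never from a script. Its argument "moves" is text: rows parted by semicolons, each of 7 numbers parted by spaces: the shift along the tool's x, y, z in m, then the turn, a rotation vector about the tool's x, y, z in rad, then the opening, from 0 (shut) to 1 (fully open). A call has 1 to 12 rows; each row is the pose to reach, as a shift and turn from the pose commanded when the call began, along the tool's axes at that moment; what a row does not reach only later rows make up. A row lasts 1/10 s, in which the tool goes at most 50 mm and 8.59 degrees, less where a joint would pass 70% of its speed; a pose out of reach is approached as far as the arm can. A call with a gripper value outside its range is refused whole. The fingers move at their own pace and stop on an object; "grip_force" is the grip in N (left out, the last holds). Time passes only in rows, so rows that repeat a pose let the fingers close. It gives the time, the measured TCP pose, the force, the opening and the grip force at its end, in the units of the state.
- bot.state(): the state, without advancing time (a new reading comes with each control period).
- bot.camera(name): name is "scene" or "top"; returns a dict with "pixels" (420x560x3 uint8, red, green, blue), "fx", "fy", "cx", "cy" (pixels), "R" (3x3) and "t" (3): a world point X has camera coordinates R X + t. Camera axes: x right, y down, z forward; pixel columns grow to the right and rows downward; lengths in m; the calibration is good to about 2 mm. A picture is of the moment at which its call begins. There is no depth.
- bot.sign_off(): hands the job in; it is judged then, once.
The state is a dict: "t": time; "q": joint angles; "joint_velocities": joint speeds; "joint_torque": joint torques, N m; "ee_pos": TCP position; "ee_rot": TCP orientation; "contact_force": force on the tool from outside, world axes, zero at the start; "wrist_torque": the same for the moment, N m; "grip_width": finger opening in m; "grip_force": force on a finger pad.
Only numpy, scipy, OpenCV 4.12 (cv2) and the standard library are available. Lean on these libraries where they do the work, as an engineer would, in place of code of your own. Each camera call takes 0.05 s, during which the arm holds its last target. There are 200 camera calls.

## Working session

There is one attempt and no reset: what is moved stays moved. The work goes in short steps, Python scripts to look and compute and a tool call to move; the robot and the scene stay as the last step left them, time stands still between calls to the robot, and variables do not carry over. Pictures are saved under pics/ and viewed, at most 14 in all, crops included, and the job is handed in when it is done.

Besides the shell and the picture viewer there is one more tool, called after ">>>" by a JSON object that holds its "api" and its "payload". apply_moves: Moves the arm, as the interface text tells. Its arguments: {"type":"object","properties":{"moves":{"type":"string"},"grip_force":{"type":"number"}},"required":["moves"]}

```bash
mkdir -p pics; ls
python3 - <<'E'
from rig import bot
import cv2,numpy as np
for n in("top","scene"):
    c=bot.camera(n); cv2.imwrite(f"pics/{n}0.png",cv2.resize(c["pixels"][:,:,::-1],(800,600),interpolation=cv2.INTER_CUBIC))
    print(n,c["fx"],c["cx"],c["cy"],np.round(c["R"],3).tolist(),np.round(c["t"],3).tolist())
print(bot.state())
E
```

```text
pics
top 539.554878382072 275.132346430191 203.9991146634778 [[0.004, -1.0, 0.001], [-0.987, -0.004, -0.164], [0.164, -0.0, -0.987]] [-0.161, 0.497, 1.6]
scene 408.0417997784006 280.7475400951097 212.18759952981836 [[-0.796, 0.605, -0.017], [0.433, 0.549, -0.715], [-0.423, -0.576, -0.699]] [0.478, -0.076, 1.331]
{'t': 0.1, 'q': array([-1.46432378e+00,  1.81437732e-01,  1.60790182e+00,  9.76214978e-06,
        1.35381358e+00, -2.06281172e-01]), 'joint_velocities': array([-0.0005994 , -0.00088277, -0.00314046, -0.00175852,  0.00063763,
        0.0008928 ]), 'joint_torque': array([ 3.20872896e-04, -4.45877230e+01, -3.52237988e+01, -4.20546330e-04,
        4.16243696e-03,  4.81866186e-05]), 'ee_pos': array([ 0.17689219, -0.54659477,  0.23049356]), 'ee_rot': array([-3.14006720e+00, -3.28948207e-04,  3.12751357e-01]), 'contact_force': array([-0.46051525,  0.27392804, -0.03830657]), 'wrist_torque': array([-0.0191258 , -0.04592006, -0.00823218]), 'grip_force': 0.0, 'grip_width': 0.0852443173737404}
```

View pics/top0.png

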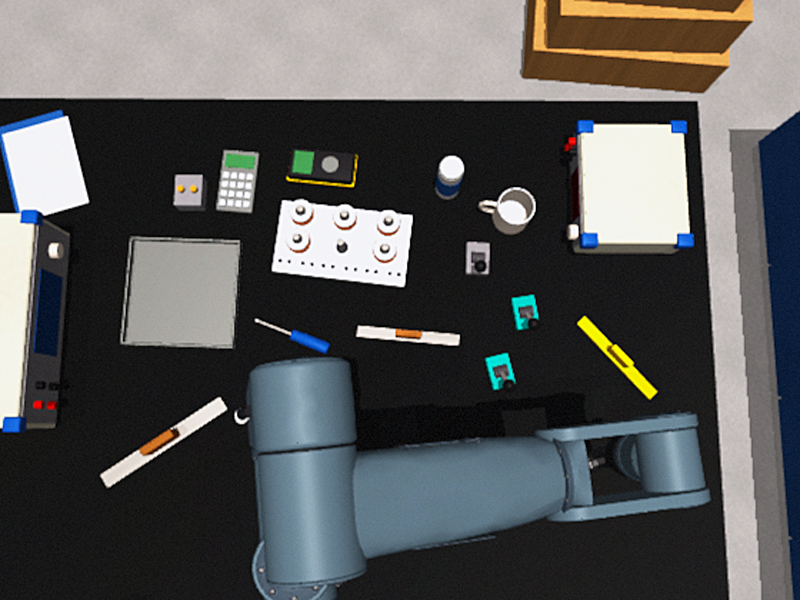

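View pics/scene0.png

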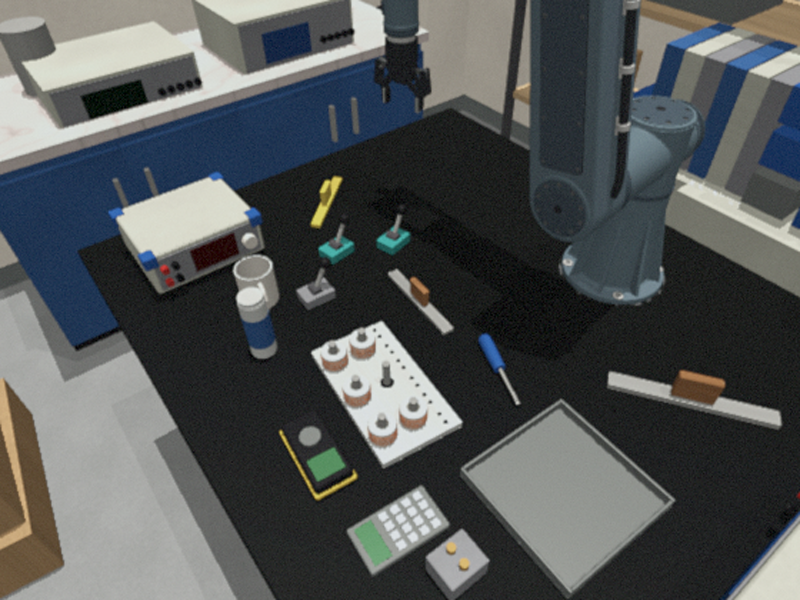

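Top view (800x600 px): fixture at (343,243) with 5 coils and its front-middle post bare; tray at (181,292). There are three isolators: a grey one at (478,258) and turquoise ones at (525,312) and (500,371). The grey one is meant. There are three straightedges: steel at (408,336), steel at (163,442) and yellow at (617,357). The shorter steel one, at (408,336), is meant.

```bash
cat > h.py <<'E'
from rig import bot
import cv2,numpy as np
from scipy.spatial.transform import Rotation as Ro
def ray(c,uv,z):
    d=c["R"].T@np.array([(uv[0]-c["cx"])/c["fx"],(uv[1]-c["cy"])/c["fy"],1.]); o=-c["R"].T@c["t"]
    return o+d*(z-o[2])/d[2]
def proj(c,X):
    p=c["R"]@np.asarray(X,float)+c["t"]; return np.array([c["fx"]*p[0]/p[2]+c["cx"],c["fy"]*p[1]/p[2]+c["cy"]])
def tri(c1,u1,c2,u2):
    A=[];b=[]
    for c,u in((c1,u1),(c2,u2)):
        d=c["R"].T@np.array([(u[0]-c["cx"])/c["fx"],(u[1]-c["cy"])/c["fy"],1.]);d/=np.linalg.norm(d)
        P=np.eye(3)-np.outer(d,d);A.append(P);b.append(P@(-c["R"].T@c["t"]))
    return np.linalg.solve(A[0]+A[1],b[0]+b[1])
def delta(pos,yaw,frm=None):
    """tool-axis shift & turn from measured pose (or frm=(pos,yaw)) to a tool-down pose; yaw taken modulo pi"""
    s=bot.state()
    R=Ro.from_euler('xyz',s["ee_rot"]).as_matrix() if frm is None else Ro.from_euler('xyz',[np.pi,0,frm[1]]).as_matrix()
    p=s["ee_pos"] if frm is None else np.array(frm[0])
    best=min((Ro.from_matrix(R.T@Ro.from_euler('xyz',[np.pi,0,yaw+k]).as_matrix()).as_rotvec() for k in(0,np.pi,-np.pi)),key=np.linalg.norm)
    return np.round(R.T@(np.array(pos)-p),4),np.round(best,4)
def big(mask,box):
    m=np.zeros_like(mask);x0,y0,x1,y1=box;m[y0:y1,x0:x1]=mask[y0:y1,x0:x1]
    cs,_=cv2.findContours(m,cv2.RETR_EXTERNAL,cv2.CHAIN_APPROX_NONE);return max(cs,key=cv2.contourArea)
def rect(c,cnt,z):
    P=np.array([ray(c,p[0],z)[:2] for p in cnt],np.float32)*1000
    return cv2.minAreaRect(P)
E
python3 - <<'E'
from h import *
c=bot.camera("top");im=c["pixels"];np.save("top.npy",im)
g=im.min(2);sat=im.max(2).astype(int)-g
s=1/1.42857
B=lambda *a:[int(v*s) for v in a]
white=((g>150)).astype(np.uint8)*255
for n,b,z in(("fix",B(260,190,425,300),.016),("se",B(345,315,470,355),.01),("big",B(95,390,235,495),.01)):
    k=big(white,b);print(n,rect(c,k,z))
    if n=="fix":
        h=cv2.convexHull(k);a=cv2.approxPolyDP(h,4,True);print([(p[0].tolist(),np.round(ray(c,p[0],.016),4).tolist()) for p in a])
        e=k[:,0,:]
grey=((g>70)&(g<190)&(sat<30)).astype(np.uint8)*255
print("tray",rect(c,big(grey,B(112,225,250,360)),.025))
k=big(((g>40)).astype(np.uint8)*255,B(455,225,500,290));print("iso",rect(c,k,.025),cv2.boundingRect(k))
crop=lambda x0,y0,x1,y1:cv2.resize(im[y0:y1,x0:x1,::-1],None,fx=5,fy=5,interpolation=cv2.INTER_CUBIC)
cv2.imwrite("pics/c1.png",np.vstack([crop(185,130,345,190),crop(240,190,400,250)]))
E
```

```text
fix ((613.1792602539062, -47.1754150390625), (291.43743896484375, 168.45608520507812), 83.35163116455078)
[([197, 141], [0.7019, 0.088, 0.016]), ([287, 150], [0.6738, -0.1953, 0.016]), ([282, 200], [0.5145, -0.1799, 0.016]), ([191, 189], [0.548, 0.1024, 0.016])]
se ((408.301513671875, -189.59963989257812), (220.88148498535156, 24.838815689086914), 85.00250244140625)
big ((182.112060546875, 321.6743469238281), (32.62617492675781, 293.07708740234375), 33.80314636230469)
tray ((499.5606689453125, 299.0820007324219), (240.98294067382812, 236.8399658203125), 88.21802520751953)
iso ((574.9974365234375, -340.6138610839844), (49.6542854309082, 72.84864044189453), 89.32443237304688) (326, 169, 17, 24)
```

View pics/c1.png

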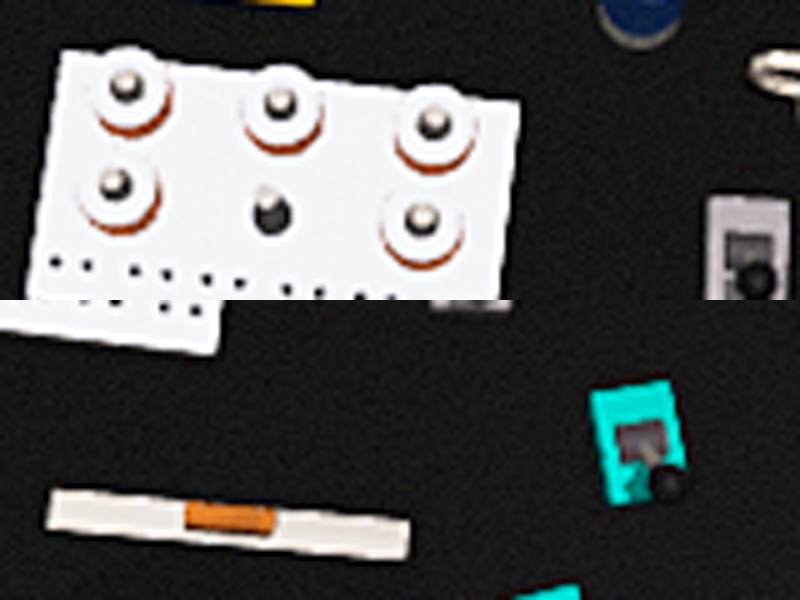

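The crop shows the plate with post tips at crop (125,84), (280,102), (434,120), (116,183), (421,216), plus the bare post at (268,197). The grey isolator's black ball is at crop (755,278). The straightedge measures 221 x 25 mm, against 293 mm for the other steel one, so it is confirmed. I'll fit the known post grid rigidly.

Run:
```python
from h import *
c=bot.camera("top");s=bot.camera("scene");im=c["pixels"]
px=np.array([(125,84),(280,102),(434,120),(116,183),(268,197),(421,216)])/5+[185,130]-.4
W=np.array([ray(c,p,.071)[:2] for p in px]);M=np.array([(.052,.095),(.052,0),(.052,-.095),(-.01,.095),(-.01,0),(-.01,-.095)])
R,t=Ro.align_vectors(np.c_[W-W.mean(0),0*W[:,:1]],np.c_[M-M.mean(0),0*W[:,:1]])[0].as_matrix()[:2,:2],0
t=W.mean(0)-R@M.mean(0);print("fix",t,np.arctan2(R[1,0],R[0,0]),"res",np.round(1000*(W-M@R.T-t),1).tolist())
# plate edges: fit near, left, right lines
g=im.min(2);k=big((g>150).astype(np.uint8)*255,(182,133,297,210))[:,0,:]
P=np.array([ray(c,p,.016)[:2] for p in k]);L=(P-t)@R
for nm,sel in(("near",(L[:,0]<-.06)&(abs(L[:,1])<.13)),("left",(L[:,1]>.12)&(abs(L[:,0])<.06)),("right",(L[:,1]<-.12)&(abs(L[:,0])<.06))):
    print(nm,np.round(np.median(L[sel],0),4), np.polyfit(L[sel][:,1 if nm=="near" else 0],L[sel][:,0 if nm=="near" else 1],1))
# ball: dark on base in both views
sc=s["pixels"]
cv2.imwrite("pics/c2.png",cv2.resize(sc[180:225,205:245,::-1],None,fx=12,fy=12,interpolation=cv2.INTER_CUBIC))
ub=np.array([755,278])/5+[185,130]-.4
for th in(-.5,):
    X=ray(c,ub,.022+.07*np.cos(.5));print("ball",X,"scene px",proj(s,X))
for z in(0,.016):print(z,[np.round(proj(s,np.r_[t+R@np.array(m),z]),1).tolist() for m in((-.08,.145),(-.08,-.145))])
```

```text
fix [ 0.60747954 -0.04774543] -0.10935989188593716 res [[-0.2, 0.0], [-0.8, 0.1], [-1.3, 1.0], [-0.3, -2.8], [1.8, -0.2], [0.8, 1.8]]
near [-0.0771  0.0002] [ 0.00618844 -0.07711748]
left [-0.0006  0.1453] [-0.00628151  0.14546121]
right [-0.     -0.1428] [-0.00280294 -0.14287359]
ball [ 0.54810533 -0.33856408  0.08343078] scene px [226.29661742 184.14426495]
0 [[323.2, 297.1], [267.1, 227.1]]
0.016 [[323.6, 293.5], [266.9, 223.4]]
```

View pics/c2.png

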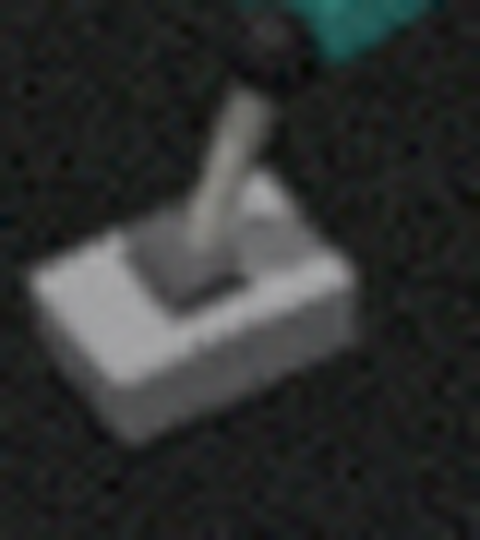

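Isolator ball is at about (0.548, -0.339, 0.083), and both views agree. I'll throw the lever first with shut fingers.

Run:
```python
from h import *
print(delta((.500,-.339,.20),-.107)); print(delta((.500,-.339,.076),-.107))
```

```text
(array([ 0.3714, -0.0984,  0.031 ]), array([-0.0008,  0.    ,  0.4198]))
(array([ 0.3714, -0.0983,  0.155 ]), array([-0.0008,  0.    ,  0.4198]))
```

>>> {"api": "apply_moves", "payload": {"moves": "0.3714 -0.0984 0.031 0 0 0.42 0;0.3714 -0.0984 0.031 0 0 0.42 0;0.3714 -0.0984 0.031 0 0 0.42 0;0.3714 -0.0984 0.031 0 0 0.42 0;0.3714 -0.0984 0.031 0 0 0.42 0;0.3714 -0.0984 0.031 0 0 0.42 0;0.3714 -0.0984 0.031 0 0 0.42 0;0.3714 -0.0984 0.031 0 0 0.42 0;0.3714 -0.0984 0.031 0 0 0.42 0;0.3714 -0.0984 0.031 0 0 0.42 0;0.3714 -0.0984 0.155 0 0 0.42 0;0.3714 -0.0984 0.155 0 0 0.42 0"}}

```text
t: 1.45
ee_pos: [0.5005, -0.3416, 0.1015]
ee_rot: [3.138, -0.004, -0.108]
contact_force: [0.1, 0.1, -0.8]
grip_width: 0.0005
grip_force: 0.0
```

>>> {"api": "apply_moves", "payload": {"moves": "0 0 0.024 0 0 0 0;0 0 0.024 0 0 0 0;0.02 -0.002 0.024 0 0 0 0;0.035 -0.004 0.024 0 0 0 0;0.045 -0.005 0.022 0 0 0 0;0.055 -0.006 0.02 0 0 0 0;0.065 -0.007 0.018 0 0 0 0;0.072 -0.008 0.018 0 0 0 0;0.079 -0.009 0.018 0 0 0 0;0.085 -0.009 0.018 0 0 0 0;0.088 -0.009 0.018 0 0 0 0;0.088 -0.009 0.018 0 0 0 0"}}

```text
t: 2.65
ee_pos: [0.5873, -0.3391, 0.0817]
ee_rot: [-3.14, 0.004, -0.107]
contact_force: [-6.2, 0.7, 2.3]
grip_width: 0.0003
grip_force: 3.2
```

>>> {"api": "apply_moves", "payload": {"moves": "0.002 0 0 0 0 0 0;0.004 0 0 0 0 0 0;0.004 0 0 0 0 0 0"}}

```text
t: 2.95
ee_pos: [0.5878, -0.3392, 0.0815]
ee_rot: [-3.139, 0.011, -0.107]
contact_force: [-19.0, 2.5, 10.2]
grip_width: 0.0002
grip_force: 10.1
```

>>> {"api": "apply_moves", "payload": {"moves": "-0.03 0 0 0 0 0 0;-0.04 0 -0.05 0 0 0 0.3;-0.04 0 -0.1 0 0 0 1;-0.04 0 -0.13 0 0 0 1;-0.04 0 -0.13 0 0 0 1"}}

```text
t: 3.45
ee_pos: [0.5556, -0.3381, 0.2195]
ee_rot: [3.135, -0.01, -0.107]
contact_force: [0.3, -0.2, 0.8]
grip_width: 0.0581
grip_force: 0.0
```

Run:
```python
from h import *
s=bot.camera("scene")
cv2.imwrite("pics/c3.png",cv2.resize(s["pixels"][170:330,190:350,::-1],None,fx=3.7,fy=3.7,interpolation=cv2.INTER_CUBIC))
print("off ball px",proj(s,(.6155,-.339,.0834)))
y=-.107;R=np.array([[np.cos(y),-np.sin(y)],[np.sin(y),np.cos(y)]]);t=np.array([.609,-.0465])
for m in((.052,.095),(.052,0),(.052,-.095),(-.01,.095),(-.01,-.095)):
    p=t+R@np.array(m);print(m,np.round(p,4),np.hypot(*p).round(3),delta((*p,.13),y)[0])
st=bot.state();print(st["ee_pos"],st["ee_rot"],st["grip_width"])
# tray slots in fixture frame
for dx in(-.07,0,.07):
  for dy in(-.055,.055): print("slot",dx,dy,np.round(R.T@(np.array([.4996+dx+.0,.299+dy])-t),4))
```

```text
off ball px [206.80524131 193.26619228]
(0.052, 0.095) [0.6708 0.0424] 0.672 [ 0.0747 -0.3901  0.085 ]
(0.052, 0) [ 0.6607 -0.0521] 0.663 [ 0.0747 -0.2951  0.0854]
(0.052, -0.095) [ 0.6506 -0.1465] 0.667 [ 0.0747 -0.2001  0.0857]
(-0.01, 0.095) [0.6092 0.049 ] 0.611 [ 0.0127 -0.39    0.0846]
(-0.01, -0.095) [ 0.5889 -0.1399] 0.605 [ 0.0127 -0.2     0.0854]
[ 0.5543794  -0.33704646  0.21605006] [ 3.13778124 -0.00587273 -0.10720014] 0.06543492840704916
slot -0.07 -0.055 [-0.2094  0.2697]
slot -0.07 0.055 [-0.2211  0.3791]
slot 0 -0.055 [-0.1398  0.2772]
slot 0 0.055 [-0.1515  0.3865]
slot 0.07 -0.055 [-0.0702  0.2846]
slot 0.07 0.055 [-0.0819  0.394 ]
```

View pics/c3.png

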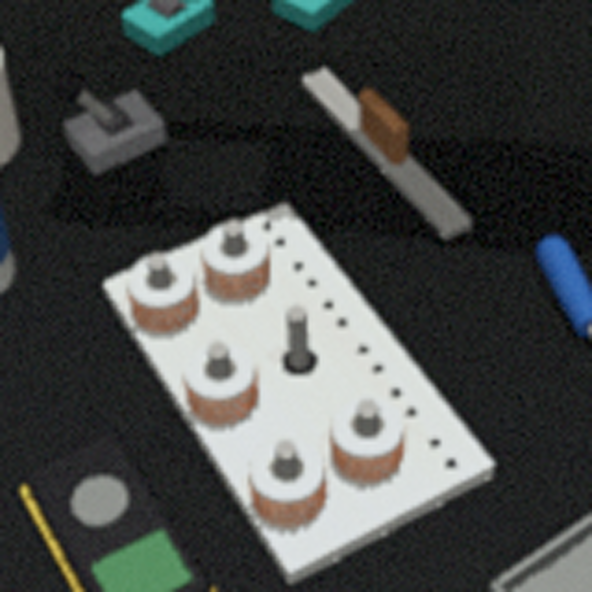

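Lever ball is over at crop (62,86), as predicted for supply off. The coils are still seated. Next is the first coil, at front -y.

>>> {"api": "apply_moves", "payload": {"moves": "0.0127 -0.2 0.03 0 0 0 1;0.0127 -0.2 0.06 0 0 0 1;0.0127 -0.2 0.06 0 0 0 1;0.0127 -0.2 0.06 0 0 0 1;0.0127 -0.2 0.06 0 0 0 1;0.0127 -0.2 0.06 0 0 0 1;0.0127 -0.2 0.06 0 0 0 1"}}

```text
t: 4.2
ee_pos: [0.5867, -0.139, 0.1518]
ee_rot: [3.141, 0.001, -0.107]
contact_force: [0.4, -0.1, 0.5]
grip_width: 0.0854
grip_force: 0.0
```

Run:
```python
from h import *
print(delta((.5889,-.1399,.018),-.107)); st=bot.state();print(st["ee_pos"],st["ee_rot"],st["grip_width"])
```

```text
(array([0.0024, 0.0006, 0.1338]), array([ 0.0003,  0.0006, -0.0001]))
[ 0.58666952 -0.13898242  0.15184745] [ 3.14128683e+00  5.82941528e-04 -1.07069372e-01] 0.08536180636362965
```

>>> {"api": "apply_moves", "payload": {"moves": "0.0024 0.0006 0.05 0 0 0 1;0.0024 0.0006 0.1 0 0 0 1;0.0024 0.0006 0.12 0 0 0 1;0.0024 0.0006 0.133 0 0 0 1;0.0024 0.0006 0.133 0 0 0 1;0.0024 0.0006 0.133 0 0 0 0.4;0.0024 0.0006 0.133 0 0 0 0.4;0.0024 0.0006 0.133 0 0 0 0.4;0.0024 0.0006 0.133 0 0 0 0.4;0.0024 0.0006 0.133 0 0 0 0.4", "grip_force": 60}}

```text
t: 5.2
ee_pos: [0.5908, -0.1401, 0.0219]
ee_rot: [3.14, -0.004, -0.107]
contact_force: [-0.7, -0.7, 7.0]
grip_width: 0.049
grip_force: 61.8
```

>>> {"api": "apply_moves", "payload": {"moves": "0 0 -0.04 0 0 0 0.4;0 0 -0.085 0 0 0 0.4;0 -0.03 -0.1 0 0 0 0.4;-0.072 -0.489 -0.1 0 0 0 0.4;-0.072 -0.489 -0.1 0 0 0 0.4;-0.072 -0.489 -0.1 0 0 0 0.4;-0.072 -0.489 -0.1 0 0 0 0.4;-0.072 -0.489 -0.1 0 0 0 0.4;-0.072 -0.489 -0.1 0 0 0 0.4;-0.072 -0.489 -0.1 0 0 0 0.4;-0.072 -0.489 -0.1 0 0 0 0.4;-0.072 -0.489 -0.1 0 0 0 0.4"}}

```text
t: 6.4
ee_pos: [0.5704, 0.3425, 0.1206]
ee_rot: [-3.141, -0.002, -0.107]
contact_force: [2.0, -0.2, -0.9]
grip_width: 0.0493
grip_force: 45.9
```

Run:
```python
from h import *
print(delta((.5696,.354,.013),-.107)); st=bot.state();print(st["ee_pos"],st["grip_width"],st["grip_force"],st["q"][[0,5]])
```

```text
(array([-0.0022, -0.0113,  0.1076]), array([-0.0008, -0.0018,  0.0001]))
[0.57040406 0.34245608 0.12063732] 0.04927207884485119 45.91925639659166 [0.36275189 2.0404419 ]
```

>>> {"api": "apply_moves", "payload": {"moves": "-0.002 -0.009 0.04 0 0 0 0.4;-0.002 -0.009 0.08 0 0 0 0.4;-0.002 -0.009 0.1 0 0 0 0.4;-0.002 -0.009 0.108 0 0 0 0.4;-0.002 -0.009 0.108 0 0 0 0.4"}}

```text
t: 6.9
ee_pos: [0.5691, 0.3496, 0.0122]
ee_rot: [3.141, 0.001, -0.107]
contact_force: [0.8, -0.5, -1.3]
grip_width: 0.0484
grip_force: 62.3
```

>>> {"api": "apply_moves", "payload": {"moves": "0 0 0.002 0 0 0 0.4;0 0 0.002 0 0 0 0.75;0 0 0.002 0 0 0 0.75;0 0 -0.045 0 0 0 0.75;0 0 -0.095 0 0 0 1;0.072 0.295 -0.11 0 0 0 1;0.072 0.295 -0.11 0 0 0 1;0.072 0.295 -0.11 0 0 0 1;0.072 0.295 -0.11 0 0 0 1;0.072 0.295 -0.11 0 0 0 1;0.072 0.295 -0.11 0 0 0 1;0.072 0.295 -0.11 0 0 0 1"}}

```text
t: 8.1
ee_pos: [0.6112, 0.0422, 0.1227]
ee_rot: [3.14, -0.003, -0.113]
contact_force: [0.8, 0.3, 0.3]
grip_width: 0.0855
grip_force: 0.0
```

Run:
```python
from h import *
c=bot.camera("top");cv2.imwrite("pics/c4.png",cv2.resize(c["pixels"][130:255,80:300,::-1],None,fx=3.6,fy=3.6,interpolation=cv2.INTER_CUBIC))
print(delta((.6092,.049,.018),-.107)); st=bot.state();print(st["ee_pos"],st["grip_width"])
```

```text
(array([-0.0022, -0.0045,  0.1043]), array([ 0.0005, -0.0021, -0.0055]))
[0.61064801 0.04439342 0.12232593] 0.08531931559212574
```

View pics/c4.png

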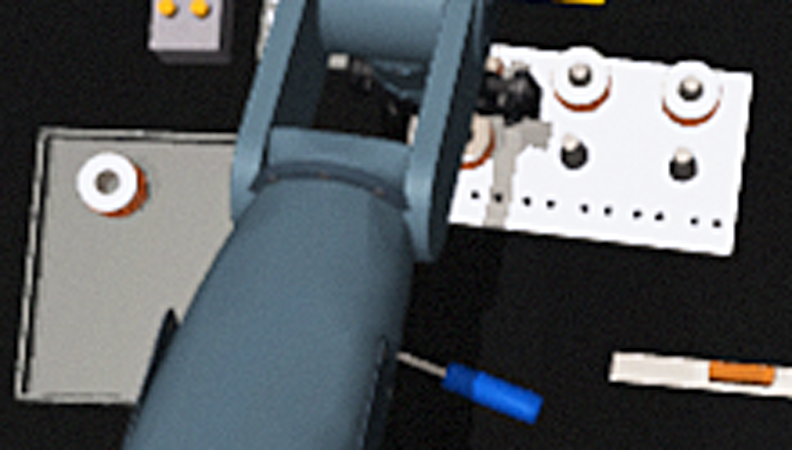

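First coil is in the tray at crop (110,183), its post is bare, and nothing else moved. Next coil.

>>> {"api": "apply_moves", "payload": {"moves": "-0.001 0 0.05 0 0 0 1;-0.001 0 0.09 0 0 0 1;-0.001 0 0.103 0 0 0 1;-0.001 0 0.103 0 0 0 1", "grip_force": 60}}

```text
t: 8.55
ee_pos: [0.6065, 0.0497, 0.0162]
ee_rot: [-3.141, 0.005, -0.106]
contact_force: [0.1, 0.0, 0.9]
grip_width: 0.0858
grip_force: 0.0
```

>>> {"api": "apply_moves", "payload": {"moves": "0.002 0 -0.003 0 0 0 0.4;0.002 0 -0.003 0 0 0 0.4;0.002 0 -0.003 0 0 0 0.4;0.002 0 -0.003 0 0 0 0.4;0.002 0 -0.003 0 0 0 0.4;0.002 0 -0.045 0 0 0 0.4;0.002 0 -0.085 0 0 0 0.4"}}

```text
t: 9.25
ee_pos: [0.6103, 0.0483, 0.1045]
ee_rot: [-3.141, 0.0, -0.107]
contact_force: [1.5, -0.6, -1.6]
grip_width: 0.0477
grip_force: 69.2
```

>>> {"api": "apply_moves", "payload": {"moves": "-0.142 -0.292 -0.01 0 0 0 0.4;-0.142 -0.292 -0.01 0 0 0 0.4;-0.142 -0.292 -0.01 0 0 0 0.4;-0.142 -0.292 -0.01 0 0 0 0.4;-0.142 -0.292 -0.01 0 0 0 0.4;-0.142 -0.292 -0.01 0 0 0 0.4;-0.142 -0.292 -0.01 0 0 0 0.4;-0.142 -0.292 -0.01 0 0 0 0.4;-0.142 -0.292 -0.01 0 0 0 0.4"}}

```text
t: 10.15
ee_pos: [0.5006, 0.3542, 0.1142]
ee_rot: [-3.141, -0.001, -0.105]
contact_force: [0.2, -0.5, -1.1]
grip_width: 0.0476
grip_force: 69.2
```

>>> {"api": "apply_moves", "payload": {"moves": "0 0 0.04 0 0 0 0.4;0 0 0.08 0 0 0 0.4;0 0 0.098 0 0 0 0.4;0 0 0.104 0 0 0 0.4;0 0 0.104 0 0 0 0.4;0 0 0.104 0 0 0 0.75;0 0 0.104 0 0 0 0.75;0 0 0.06 0 0 0 0.75;0 0 0.01 0 0 0 1"}}

```text
t: 11.05
ee_pos: [0.4992, 0.3518, 0.1017]
ee_rot: [3.139, 0.005, -0.109]
contact_force: [0.7, 0.2, 0.5]
grip_width: 0.0765
grip_force: 0.0
```

>>> {"api": "apply_moves", "payload": {"moves": "0.203 0.291 -0.01 0 0 0 1;0.203 0.291 -0.01 0 0 0 1;0.203 0.291 -0.01 0 0 0 1;0.203 0.291 -0.01 0 0 0 1;0.203 0.291 -0.01 0 0 0 1;0.203 0.291 -0.01 0 0 0 1;0.203 0.291 -0.01 0 0 0 1;0.203 0.291 -0.01 0 0 0 1;0.203 0.291 -0.01 0 0 0 1"}}

```text
t: 11.95
ee_pos: [0.6719, 0.0399, 0.1132]
ee_rot: [-3.142, -0.0, -0.111]
contact_force: [-0.2, 0.8, -0.4]
grip_width: 0.0853
grip_force: 0.0
```

Run:
```python
from h import *
print(delta((.6708,.0424,.018),-.107)); st=bot.state();print(st["ee_pos"],st["grip_width"])
```

```text
(array([-0.0014, -0.0024,  0.0952]), array([-0.    , -0.0003, -0.0044]))
[0.67187553 0.03988448 0.11319508] 0.08525664325148069
```

>>> {"api": "apply_moves", "payload": {"moves": "-0.001 -0.002 0.04 0 0 0 1;-0.001 -0.002 0.08 0 0 0 1;-0.001 -0.002 0.094 0 0 0 1;-0.001 -0.002 0.094 0 0 0 1"}}

```text
t: 12.35
ee_pos: [0.6675, 0.0461, 0.0164]
ee_rot: [-3.141, 0.006, -0.106]
contact_force: [0.1, -1.1, 0.0]
grip_width: 0.0855
grip_force: 0.0
```

>>> {"api": "apply_moves", "payload": {"moves": "0.002 0.003 -0.002 0 0 0 1;0.002 0.003 -0.002 0 0 0 1"}}

```text
t: 12.55
ee_pos: [0.6746, 0.0412, 0.0245]
ee_rot: [3.141, -0.005, -0.107]
contact_force: [0.3, 0.2, 1.0]
grip_width: 0.0856
grip_force: 0.0
```

>>> {"api": "apply_moves", "payload": {"moves": "0 0.001 0 0 0 0 1;0 0.001 -0.001 0 0 0 0.4;0 0.001 -0.001 0 0 0 0.4;0 0.001 -0.001 0 0 0 0.4;0 0.001 -0.001 0 0 0 0.4;0 0.001 -0.001 0 0 0 0.4;0 0.001 -0.04 0 0 0 0.4;0 0.001 -0.085 0 0 0 0.4;0 0.001 -0.09 0 0 0 0.4"}}

```text
t: 13.45
ee_pos: [0.676, 0.0402, 0.1179]
ee_rot: [3.142, -0.01, -0.107]
contact_force: [0.8, -0.4, 0.2]
grip_width: 0.0483
grip_force: 67.4
```

>>> {"api": "apply_moves", "payload": {"moves": "-0.273 -0.284 -0.01 0 0 0 0.4;-0.273 -0.284 -0.01 0 0 0 0.4;-0.273 -0.284 -0.01 0 0 0 0.4;-0.273 -0.284 -0.01 0 0 0 0.4;-0.273 -0.284 -0.01 0 0 0 0.4;-0.273 -0.284 -0.01 0 0 0 0.4;-0.273 -0.284 -0.01 0 0 0 0.4;-0.273 -0.284 -0.01 0 0 0 0.4;-0.273 -0.284 -0.01 0 0 0 0.4;-0.273 -0.284 -0.01 0 0 0 0.4;-0.273 -0.284 -0.01 0 0 0 0.4"}}

```text
t: 14.55
ee_pos: [0.4314, 0.3513, 0.1208]
ee_rot: [3.141, 0.0, -0.108]
contact_force: [0.0, 0.2, 0.2]
grip_width: 0.0484
grip_force: 67.3
```

>>> {"api": "apply_moves", "payload": {"moves": "0 0 0.04 0 0 0 0.4;0 0 0.08 0 0 0 0.4;0 0 0.1 0 0 0 0.4;0 0 0.109 0 0 0 0.4;0 0 0.109 0 0 0 0.4;0 0 0.109 0 0 0 0.75;0 0 0.109 0 0 0 0.75;0 0 0.06 0 0 0 0.75;0 0 0.01 0 0 0 1"}}

```text
t: 15.45
ee_pos: [0.4299, 0.3508, 0.1105]
ee_rot: [3.139, 0.004, -0.108]
contact_force: [0.9, 1.4, 0.5]
grip_width: 0.0766
grip_force: 0.0
```

>>> {"api": "apply_moves", "payload": {"moves": "0.273 0.378 0 0 0 0 1;0.273 0.378 0 0 0 0 1;0.273 0.378 0 0 0 0 1;0.273 0.378 0 0 0 0 1;0.273 0.378 0 0 0 0 1;0.273 0.378 0 0 0 0 1;0.273 0.378 0 0 0 0 1;0.273 0.378 0 0 0 0 1;0.273 0.378 0 0 0 0 1;0.273 0.378 0 0 0 0 1;0.273 0.378 0 0 0 0 1;0.273 0.378 0 0 0 0 1"}}

```text
t: 16.65
ee_pos: [0.6614, -0.0525, 0.1109]
ee_rot: [-3.141, 0.001, -0.108]
contact_force: [-0.1, 0.2, -0.1]
grip_width: 0.0853
grip_force: 0.0
```

Run:
```python
from h import *
c=bot.camera("top");cv2.imwrite("pics/c5.png",cv2.resize(c["pixels"][130:255,80:300,::-1],None,fx=3.6,fy=3.6,interpolation=cv2.INTER_CUBIC))
bot.camera("top");print(delta((.6607,-.0521,.020),-.107)); st=bot.state();print(st["ee_pos"],st["grip_width"])
```

```text
(array([-0.0003,  0.001 ,  0.0911]), array([-0.0005,  0.001 ,  0.0012]))
[ 0.66118458 -0.05121529  0.11109407] 0.08550565541943946
```

View pics/c5.png

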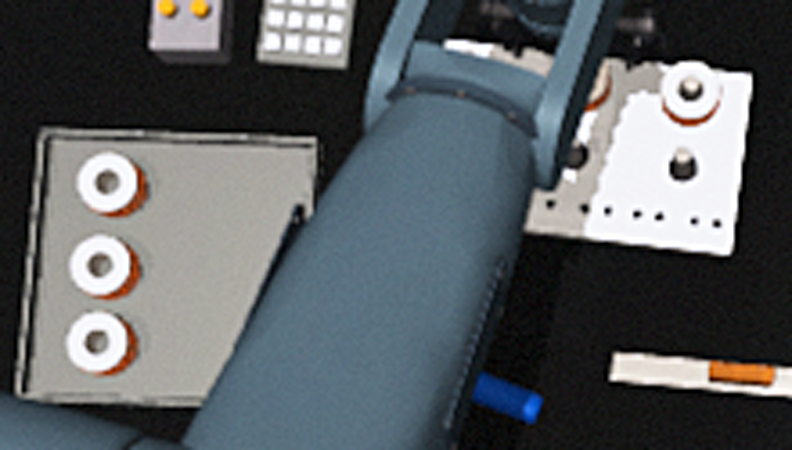

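Three coils lie flat in the tray at crop (110,183), (103,266) and (101,342). Fourth coil next.

>>> {"api": "apply_moves", "payload": {"moves": "0 0 0.04 0 0 0 1;0 0 0.075 0 0 0 1;0 0 0.091 0 0 0 1;0 0 0.091 0 0 0 1;0 0 0.091 0 0 0 1;0 0 0.091 0 0 0 0.4;0 0 0.091 0 0 0 0.4;0 0 0.091 0 0 0 0.4;0 0 0.091 0 0 0 0.4;0 0 0.091 0 0 0 0.4;0 0 0.045 0 0 0 0.4;0 0 0 0 0 0 0.4"}}

```text
t: 17.95
ee_pos: [0.6608, -0.0527, 0.1107]
ee_rot: [-3.141, 0.003, -0.107]
contact_force: [0.5, 0.3, -0.8]
grip_width: 0.0477
grip_force: 69.5
```

>>> {"api": "apply_moves", "payload": {"moves": "-0.122 -0.285 -0.01 0 0 0 0.4;-0.122 -0.285 -0.01 0 0 0 0.4;-0.122 -0.285 -0.01 0 0 0 0.4;-0.122 -0.285 -0.01 0 0 0 0.4;-0.122 -0.285 -0.01 0 0 0 0.4;-0.122 -0.285 -0.01 0 0 0 0.4;-0.122 -0.285 -0.01 0 0 0 0.4;-0.122 -0.285 -0.01 0 0 0 0.4;-0.122 -0.285 -0.01 0 0 0 0.4"}}

```text
t: 18.85
ee_pos: [0.5715, 0.2427, 0.1213]
ee_rot: [3.141, -0.0, -0.107]
contact_force: [0.6, -0.7, -1.5]
grip_width: 0.0477
grip_force: 69.5
```

>>> {"api": "apply_moves", "payload": {"moves": "0 0 0.04 0 0 0 0.4;0 0 0.08 0 0 0 0.4;0 0 0.1 0 0 0 0.4;0 0 0.111 0 0 0 0.4;0 0 0.111 0 0 0 0.4;0 0 0.111 0 0 0 0.75;0 0 0.111 0 0 0 0.75;0 0 0.06 0 0 0 0.75;0 0 0.01 0 0 0 1"}}

```text
t: 19.75
ee_pos: [0.5698, 0.2424, 0.1092]
ee_rot: [3.14, 0.005, -0.108]
contact_force: [0.6, 0.9, 0.1]
grip_width: 0.0766
grip_force: 0.0
```

>>> {"api": "apply_moves", "payload": {"moves": "0.122 0.38 0 0 0 0 1;0.122 0.38 0 0 0 0 1;0.122 0.38 0 0 0 0 1;0.122 0.38 0 0 0 0 1;0.122 0.38 0 0 0 0 1;0.122 0.38 0 0 0 0 1;0.122 0.38 0 0 0 0 1;0.122 0.38 0 0 0 0 1;0.122 0.38 0 0 0 0 1;0.122 0.38 0 0 0 0 1;0.122 0.38 0 0 0 0 1"}}

```text
t: 20.85
ee_pos: [0.6515, -0.1466, 0.1101]
ee_rot: [-3.141, 0.001, -0.107]
contact_force: [-0.0, 0.1, 0.1]
grip_width: 0.0852
grip_force: 0.0
```

Run:
```python
from h import *
bot.camera("top");bot.camera("top");print(delta((.6506,-.1465,.020),-.107)); st=bot.state();print(st["ee_pos"],st["grip_width"])
```

```text
(array([-0.0009,  0.0008,  0.0902]), array([-0.0003,  0.0004,  0.0014]))
[ 0.65160397 -0.14581113  0.11022994] 0.08572377317011869
```

>>> {"api": "apply_moves", "payload": {"moves": "0 0 0.04 0 0 0 1;0 0 0.075 0 0 0 1;0 0 0.09 0 0 0 1;0 0 0.09 0 0 0 1;0 0 0.09 0 0 0 1;0 0 0.09 0 0 0 0.4;0 0 0.09 0 0 0 0.4;0 0 0.09 0 0 0 0.4;0 0 0.09 0 0 0 0.4;0 0 0.09 0 0 0 0.4;0 0 0.045 0 0 0 0.4;0 0 0 0 0 0 0.4"}}

```text
t: 22.15
ee_pos: [0.6507, -0.1471, 0.1096]
ee_rot: [-3.141, 0.003, -0.108]
contact_force: [0.4, -0.9, -0.4]
grip_width: 0.0476
grip_force: 72.0
```

>>> {"api": "apply_moves", "payload": {"moves": "-0.192 -0.372 -0.01 0 0 0 0.4;-0.192 -0.372 -0.01 0 0 0 0.4;-0.192 -0.372 -0.01 0 0 0 0.4;-0.192 -0.372 -0.01 0 0 0 0.4;-0.192 -0.372 -0.01 0 0 0 0.4;-0.192 -0.372 -0.01 0 0 0 0.4;-0.192 -0.372 -0.01 0 0 0 0.4;-0.192 -0.372 -0.01 0 0 0 0.4;-0.192 -0.372 -0.01 0 0 0 0.4;-0.192 -0.372 -0.01 0 0 0 0.4;-0.192 -0.372 -0.01 0 0 0 0.4"}}

```text
t: 23.25
ee_pos: [0.5007, 0.2431, 0.1205]
ee_rot: [3.141, -0.0, -0.106]
contact_force: [-0.6, -0.8, -1.4]
grip_width: 0.0477
grip_force: 72.3
```

>>> {"api": "apply_moves", "payload": {"moves": "0 0 0.04 0 0 0 0.4;0 0 0.08 0 0 0 0.4;0 0 0.1 0 0 0 0.4;0 0 0.11 0 0 0 0.4;0 0 0.11 0 0 0 0.4;0 0 0.11 0 0 0 0.75;0 0 0.11 0 0 0 0.75;0 0 0.06 0 0 0 0.75;0 0 0.01 0 0 0 1;0 0 -0.04 0 0 0 1;0 0 -0.05 0 0 0 1"}}

```text
t: 24.35
ee_pos: [0.505, 0.2437, 0.1776]
ee_rot: [-3.138, -0.011, -0.108]
contact_force: [0.5, 0.5, -0.0]
grip_width: 0.0854
grip_force: 0.0
```

Run:
```python
from h import *
c=bot.camera("top");s=bot.camera("scene");im=c["pixels"];g=im.min(2);w=((g>150)*255).astype(np.uint8)
cv2.imwrite("pics/c6.png",np.hstack([cv2.resize(x,(400,300),interpolation=cv2.INTER_AREA) for x in(im[:,:,::-1],s["pixels"][:,:,::-1])]))
print(rect(c,big(w,(200,205,345,255)),.01))
im2=im.astype(int);br=(((im2[:,:,0]-im2[:,:,2])>70)*255).astype(np.uint8)
k=big(br,(200,205,345,255));m=k[:,0,:].mean(0);print("grip centre",m,ray(c,m,.045),cv2.contourArea(k))
k=big(w,(182,133,297,210))[:,0,:];P=np.array([ray(c,p,.016)[:2] for p in k])
y=-.107;R=np.array([[np.cos(y),-np.sin(y)],[np.sin(y),np.cos(y)]]);t=np.array([.609,-.0465]);L=(P-t)@R
for nm,a,sel in(("near",0,(L[:,0]<-.06)&(abs(L[:,1])<.13)),("far",0,(L[:,0]>.06)&(abs(L[:,1])<.13)),("left",1,(L[:,1]>.12)&(abs(L[:,0])<.06)),("right",1,(L[:,1]<-.12)&(abs(L[:,0])<.06))):
    print(nm,sel.sum(),np.polyfit(L[sel][:,1-a],L[sel][:,a],1))
```

```text
((408.2809143066406, -189.83529663085938), (221.35458374023438, 24.838815689086914), 85.00250244140625)
grip centre [285.29268293 232.95121951] [ 0.40892372 -0.18955734  0.045     ] 70.5
near 83 [ 0.00811677 -0.07846688]
far 82 [0.00802792 0.08027903]
left 37 [-0.00990965  0.14407606]
right 37 [-0.00486859 -0.1442884 ]
```

View pics/c6.png

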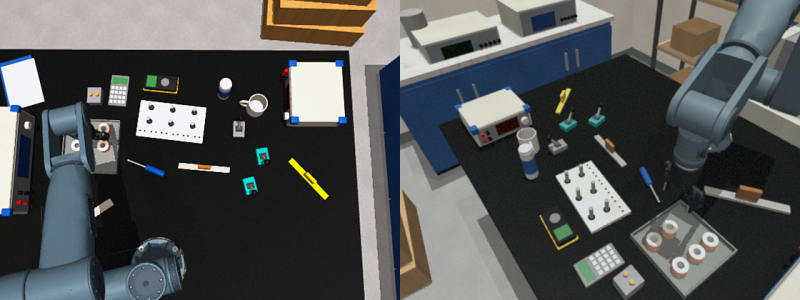

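All posts are bare, and all five coils are in the tray (scene pane (655,240), (670,228), (680,265), (695,253), (710,240)). The straightedge hasn't moved. Moving to it with a quarter turn.

Run:
```python
from h import *
print(delta((.4085,-.1897,.14),-.107)); print(bot.state()["ee_pos"])
```

```text
(array([-0.0475,  0.4406,  0.0322]), array([-0.0021, -0.006 , -0.0006]))
[0.50284987 0.24321076 0.17338512]
```

>>> {"api": "apply_moves", "payload": {"moves": "-0.0475 0.4406 0.033 0 0 -1.591 1;-0.0475 0.4406 0.033 0 0 -1.591 1;-0.0475 0.4406 0.033 0 0 -1.591 1;-0.0475 0.4406 0.033 0 0 -1.591 1;-0.0475 0.4406 0.033 0 0 -1.591 1;-0.0475 0.4406 0.033 0 0 -1.591 1;-0.0475 0.4406 0.033 0 0 -1.591 1;-0.0475 0.4406 0.033 0 0 -1.591 1;-0.0475 0.4406 0.033 0 0 -1.591 1;-0.0475 0.4406 0.033 0 0 -1.591 1;-0.0475 0.4406 0.033 0 0 -1.591 1;-0.0475 0.4406 0.033 0 0 -1.591 1"}}

```text
t: 25.65
ee_pos: [0.4044, -0.1915, 0.135]
ee_rot: [-3.138, -0.002, 1.483]
contact_force: [0.2, 0.7, -0.2]
grip_width: 0.0851
grip_force: 0.0
```

Run:
```python
from h import *
c=bot.camera("top");s=bot.camera("scene");print(delta((.4085,-.1897,.024),1.484)); print(bot.state()["ee_pos"])
cv2.imwrite("pics/c7.png",cv2.resize(s["pixels"][150:330,200:420,::-1],None,fx=3,fy=3,interpolation=cv2.INTER_CUBIC))
```

```text
(array([0.0002, 0.004 , 0.1112]), array([-0.0033, -0.0023, -0.0041]))
[ 0.40481327 -0.18982306  0.13517699]
```

View pics/c7.png

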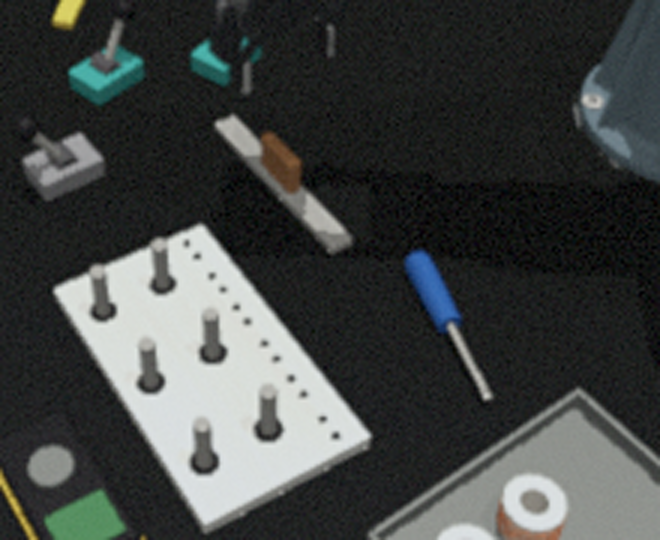

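Run:
```python
from h import *
s=bot.camera("scene")
f=lambda X:np.round((proj(s,X)-[200,150])*3).tolist()
print(f((.4089,-.1896,.031)),f((.405,-.19,.148)),s["t"]); print(delta((.4085,-.1897,.024),1.484))
im=s["pixels"].astype(int);g=im.min(2)
br=(((im[:,:,0]-im[:,:,2])>30)&(im[:,:,0]>60)).astype(np.uint8)*255
k=big(br,(265,175,330,230));m=k[:,0,:].mean(0);print((m-[200,150])*3,ray(s,m,.031))
```

```text
[279.0, 161.0] [282.0, 70.0] [ 0.47763972 -0.07639855  1.33099914]
(array([-0.0002,  0.0037,  0.1115]), array([-0.0028, -0.0021, -0.0077]))
[279.57142857 160.5       ] [ 0.40742734 -0.18971308  0.031     ]
```

>>> {"api": "apply_moves", "payload": {"moves": "0 0.0037 0.04 0 0 0 1;0 0.0037 0.08 0 0 0 1;0 0.0037 0.1 0 0 0 1;0 0.0037 0.111 0 0 0 1;0 0.0037 0.111 0 0 0 1;0 0.0037 0.111 0 0 0 0.1;0 0.0037 0.111 0 0 0 0.1;0 0.0037 0.111 0 0 0 0.1;0 0.0037 0.111 0 0 0 0.1;0 0.0037 0.111 0 0 0 0.1;0 0.0037 0.111 0 0 0 0.1;0 0.0037 0.111 0 0 0 0.1", "grip_force": 80}}

```text
t: 27.0
ee_pos: [0.4102, -0.1905, 0.0269]
ee_rot: [3.141, 0.0, 1.481]
contact_force: [-2.9, 0.6, 6.6]
grip_width: 0.0128
grip_force: 78.4
```

>>> {"api": "apply_moves", "payload": {"moves": "0 0 -0.03 0 0 0 0.1;0 0 -0.06 0 0 0 0.1;0.05 0.02 -0.06 0 0 0.01 0.1;0.09 0.04 -0.06 0 0 0.028 0.1;0.13 0.06 -0.06 0 0 0.028 0.1;0.163 0.076 -0.06 0 0 0.028 0.1;0.163 0.076 -0.06 0 0 0.028 0.1;0.163 0.076 -0.06 0 0 0.028 0.1;0.163 0.076 -0.06 0 0 0.028 0.1;0.163 0.076 -0.06 0 0 0.028 0.1"}}

```text
t: 28.0
ee_pos: [0.4997, -0.0356, 0.0859]
ee_rot: [-3.141, -0.0, 1.451]
contact_force: [0.1, -1.5, -4.7]
grip_width: 0.0127
grip_force: 79.7
```

Run:
```python
from h import *
c=bot.camera("top");s=bot.camera("scene");st=bot.state();print(st["ee_pos"],st["ee_rot"],st["grip_width"],st["contact_force"])
cv2.imwrite("pics/c8.png",cv2.resize(s["pixels"][150:330,200:420,::-1],None,fx=3,fy=3,interpolation=cv2.INTER_CUBIC))
```

```text
[ 0.50002034 -0.03570908  0.08621799] [-3.14131892e+00  2.50192497e-05  1.45080274e+00] 0.012659918894852773 [-0.78928151  0.74742344 -5.15681634]
```

View pics/c8.png

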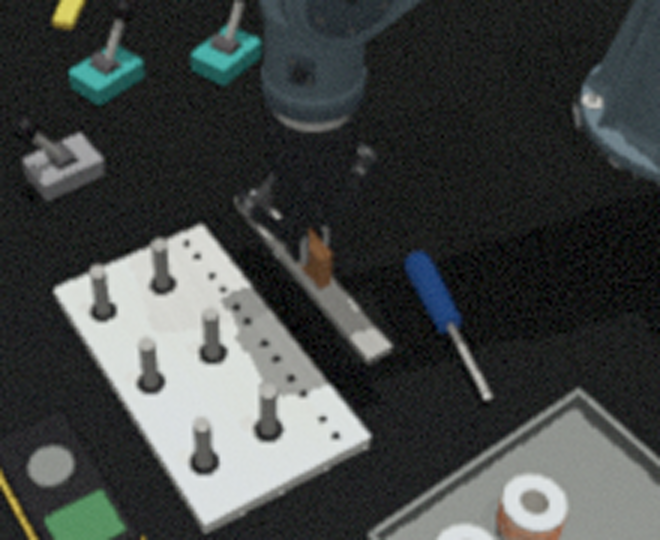

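Bar is held level, just off the fixture's near edge (crop 310,270). Lowering it.

>>> {"api": "apply_moves", "payload": {"moves": "0 0 0.03 0 0 0 0.1;0 0 0.05 0 0 0 0.1;0 0 0.056 0 0 0 0.1;0 0 0.059 0 0 0 0.1;0 0 0.059 0 0 0 0.1;0 0 0.059 0 0 0 0.1"}}

```text
t: 28.7
ee_pos: [0.5014, -0.0352, 0.0283]
ee_rot: [3.139, 0.0, 1.452]
contact_force: [-0.3, 0.1, -4.2]
grip_width: 0.0126
grip_force: 79.7
```

>>> {"api": "apply_moves", "payload": {"moves": "0.001 0 0.002 0 0 0 0.1;0.001 0 0.002 0 0 0 0.1;0.001 0 0.002 0 0 0 0.1"}}

```text
t: 29.0
ee_pos: [0.5018, -0.0345, 0.0269]
ee_rot: [3.139, 0.001, 1.453]
contact_force: [-2.6, -2.0, 6.2]
grip_width: 0.0123
grip_force: 81.2
```

>>> {"api": "apply_moves", "payload": {"moves": "0 0.004 0 0 0 0 0.1;0 0.008 0 0 0 0 0.1;0 0.011 0 0 0 0 0.1;0 0.013 0 0 0 0 0.1;0 0.013 0 0 0 0 0.1"}}

```text
t: 29.5
ee_pos: [0.509, -0.0348, 0.027]
ee_rot: [-3.131, 0.0, 1.454]
contact_force: [-26.3, 0.5, 34.9]
grip_width: 0.0128
grip_force: 85.5
```

>>> {"api": "apply_moves", "payload": {"moves": "0 -0.003 0 0 0 0 0.1;0 -0.005 -0.003 0 0 0 0.1;0 -0.005 -0.003 0 0 0 0.1;0 -0.005 -0.003 0 0 0 0.1"}}

```text
t: 29.9
ee_pos: [0.5089, -0.0347, 0.0284]
ee_rot: [3.141, 0.0, 1.453]
contact_force: [0.1, 0.1, -4.3]
grip_width: 0.0124
grip_force: 79.7
```

Run:
```python
from h import *
c=bot.camera("top");s=bot.camera("scene");st=bot.state();print(st["ee_pos"],st["ee_rot"],st["contact_force"],st["wrist_torque"])
cv2.imwrite("pics/c9.png",np.hstack([cv2.resize(x,(400,300),interpolation=cv2.INTER_CUBIC) for x in(s["pixels"][205:295,255:375,::-1],c["pixels"][170:230,180:260,::-1])]))
```

```text
[ 0.50866527 -0.03471456  0.02810673] [ 3.14144667e+00 -8.30043981e-05  1.45261244e+00] [ 0.04743432  0.25383099 -4.30331897] [ 0.08652786 -0.01365636 -0.03621163]
```

View pics/c9.png

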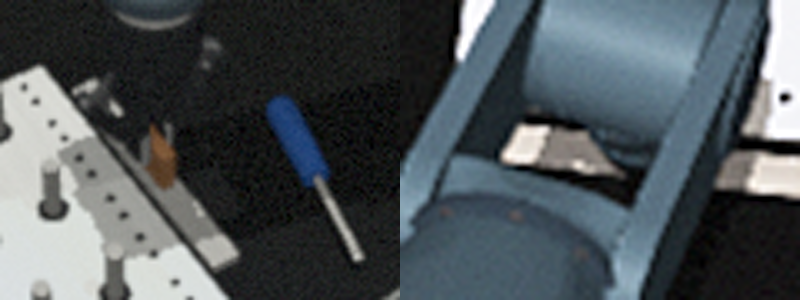

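The gap is still about 10 mm, and the force came from dragging the bar on the bench. I'll hover about 1 mm up and advance to contact.

>>> {"api": "apply_moves", "payload": {"moves": "0 0.003 0 0 0 -0.003 0.1;0 0.006 0 0 0 -0.003 0.1;0 0.007 0 0 0 -0.003 0.1;0 0.008 0 0 0 -0.003 0.1;0 0.008 0 0 0 -0.003 0.1"}}

```text
t: 30.5
ee_pos: [0.5165, -0.0357, 0.0282]
ee_rot: [-3.142, -0.0, 1.456]
contact_force: [-0.1, 0.8, -4.0]
grip_width: 0.0126
grip_force: 79.7
```

>>> {"api": "apply_moves", "payload": {"moves": "0 0.001 0 0 0 0 0.1;0 0.002 0 0 0 0 0.1;0 0.002 0 0 0 0 0.1"}}

```text
t: 30.8
ee_pos: [0.5186, -0.0359, 0.0283]
ee_rot: [3.141, 0.0, 1.456]
contact_force: [-0.6, 0.4, -4.0]
grip_width: 0.0125
grip_force: 79.7
```

>>> {"api": "apply_moves", "payload": {"moves": "0 0.001 0 0 0 0 0.1;0 0.002 0 0 0 0 0.1;0 0.002 0 0 0 0 0.1"}}

```text
t: 31.1
ee_pos: [0.5195, -0.0359, 0.028]
ee_rot: [-3.139, -0.0, 1.456]
contact_force: [-4.4, 0.6, -2.1]
grip_width: 0.0127
grip_force: 80.0
```

>>> {"api": "apply_moves", "payload": {"moves": "0 0.001 0 0 0 0 0.1;0 0.0015 0 0 0 0 0.1;0 0.0015 0 0 0 0 0.1"}}

```text
t: 31.4
ee_pos: [0.5196, -0.0359, 0.0277]
ee_rot: [-3.136, -0.0, 1.456]
contact_force: [-8.5, -0.1, 1.0]
grip_width: 0.0125
grip_force: 80.5
```

Run:
```python
from h import *
st=bot.state();print(st["ee_pos"],st["ee_rot"],st["contact_force"],st["wrist_torque"])
```

```text
[ 0.51956634 -0.03588552  0.02765408] [-3.13635156e+00 -3.02647863e-04  1.45590268e+00] [-8.54170921 -0.10864702  0.98265311] [-0.01842337  1.63504661 -0.09937523]
```

>>> {"api": "apply_moves", "payload": {"moves": "0 0 0.001 0 0 0 0.1;0 0 0.0015 0 0 0 0.1;0 0 0.0015 0 0 0 0.1"}}

```text
t: 31.7
ee_pos: [0.5196, -0.0358, 0.027]
ee_rot: [-3.136, -0.0, 1.456]
contact_force: [-12.5, 1.3, 10.1]
grip_width: 0.0124
grip_force: 81.7
```

>>> {"api": "apply_moves", "payload": {"moves": "0 0 0 0 0 0 0.35;0 0 0 0 0 0 0.5;0 0 0 0 0 0 0.5;0 0 -0.03 0 0 0 0.5;0 0 -0.08 0 0 0 0.6;0 0 -0.13 0 0 0 1;0 0 -0.16 0 0 0 1"}}

```text
t: 32.4
ee_pos: [0.5241, -0.0369, 0.1915]
ee_rot: [3.135, 0.001, 1.456]
contact_force: [0.7, 0.2, -0.0]
grip_width: 0.0778
grip_force: 0.0
```

>>> {"api": "apply_moves", "payload": {"moves": "-0.05 -0.05 0 0 0 0 1;-0.1 -0.07 0 0 0 0 1;-0.15 -0.09 0 0 0 0 1;-0.2 -0.1 0 0 0 0 1;-0.25 -0.1 0 0 0 0 1;-0.3 -0.1 0 0 0 0 1;-0.35 -0.1 0 0 0 0 1;-0.35 -0.1 0 0 0 0 1;-0.35 -0.1 0 0 0 0 1"}}

```text
t: 33.3
ee_pos: [0.3817, -0.3767, 0.1873]
ee_rot: [3.14, 0.003, 1.451]
contact_force: [0.3, -0.3, 0.3]
grip_width: 0.0852
grip_force: 0.0
```

Run:
```python
from h import *
c=bot.camera("top");s=bot.camera("scene");im=c["pixels"];print(bot.state()["ee_pos"])
cv2.imwrite("pics/c10.png",np.hstack([cv2.resize(x,(400,600),interpolation=cv2.INTER_CUBIC) for x in(im[130:250,195:275,::-1],s["pixels"][180:330,230:330,::-1])]))
cv2.imwrite("pics/c11.png",np.hstack([cv2.resize(x,(400,300),interpolation=cv2.INTER_AREA) for x in(im[:,:,::-1],s["pixels"][:,:,::-1])]))
```

```text
[ 0.38219918 -0.37286981  0.18671798]
```

View pics/c10.png

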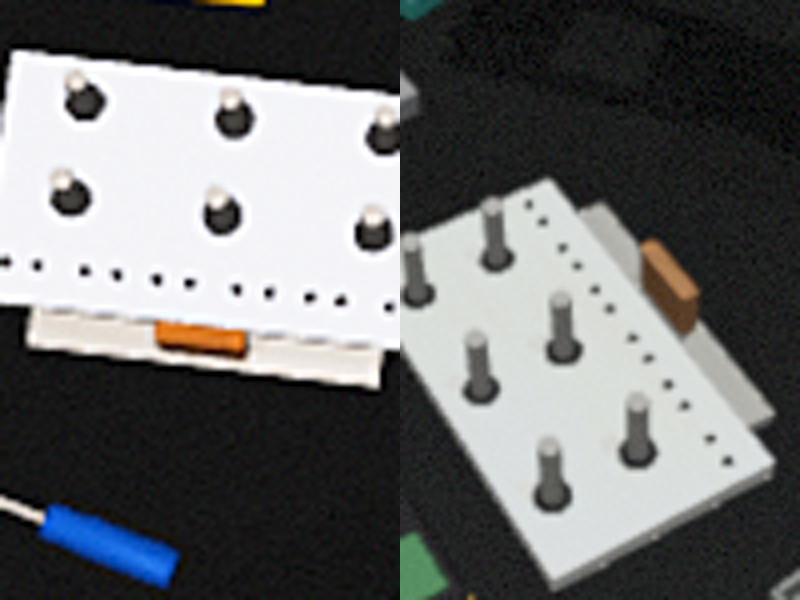

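View pics/c11.png

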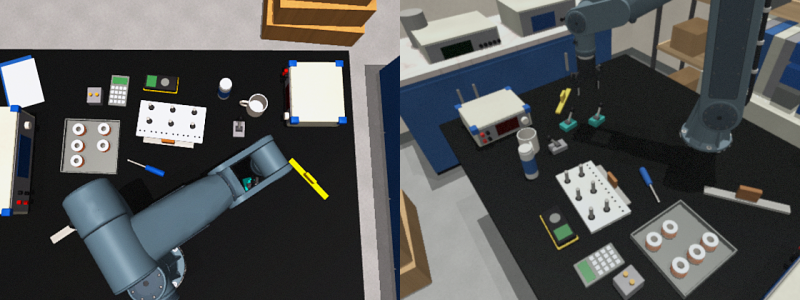

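All five coils sit apart on the tray floor, and the bar lies against the near edge in both views. A quick numeric check of the bar's flushness and centring.

Run:
```python
from h import *
c=bot.camera("top");im=c["pixels"];g=im.max(2);w=((g>110)*255).astype(np.uint8)
k=big(w,(182,133,297,213))[:,0,:]
y=-.115;R=np.array([[np.cos(y),-np.sin(y)],[np.sin(y),np.cos(y)]]);t=np.array([.6099,-.0467])
f=lambda z:(np.array([ray(c,p,z)[:2] for p in k])-t)@R
L=f(.01);n=(L[:,0]<-.09)&(abs(L[:,1])<.095);print("bar near",n.sum(),np.polyfit(L[n][:,1],L[n][:,0],1))
e=(L[:,0]<-.09);print("ends",L[e][:,1].min(),L[e][:,1].max())
F=f(.016);n=(F[:,0]>.06)&(abs(F[:,1])<.13);print("plate far",np.polyfit(F[n][:,1],F[n][:,0],1))
n=(F[:,0]<-.06)&(abs(F[:,1])>.12)&(abs(F[:,1])<.143)&(F[:,0]>-.088);print("plate near",np.polyfit(F[n][:,1],F[n][:,0],1))
for s in(1,-1):
    n=(F[:,1]*s>.12)&(abs(F[:,0])<.06);print("side",np.median(F[n][:,1]))
```

```text
bar near 61 [ 0.00209563 -0.10380329]
ends -0.10889153963252177 0.11113880891525185
plate far [0.00032187 0.07975188]
plate near [ 0.0015913  -0.07991859]
side 0.14461412458307915
side -0.14445432115007997
```

The bar is flush (near side at -103.8 mm, expected -104), parallel to within 2 mrad and centred to about 1 mm. Handing in.

```bash
python3 -c "
from rig import bot
print(bot.sign_off())"
```

```text
the job is handed in; nothing more can be done
None
```

The job is done and handed in: the isolator was thrown fully off first, all five coils present are apart on the tray floor, and the straightedge lies flush along the fixture's near edge, centred to about 1 mm.

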